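# Park the condiment tray and lock it with its kick-down stop

## Robot

A 6-joint arm with a two-finger parallel gripper is mounted at the origin on a cart in front of the work surface, level with it; the furniture and walls round the work are solid. World frame = base frame: x ahead of the robot, y to its left, z up, the work surface at z = 0. Lengths are in m, angles in rad, forces in N, time in s.
With the tool pointing down it reaches from about 0.375 to 0.9 m from the base axis. Payload 3.1 kg.
Tool frame: the origin (TCP) lies between the finger pads; the fingertips stand 11 mm ahead of it and the grasp point (between the pads) lies 8 mm behind it; z points along the fingers, y is the line along which they close (so a half turn about z gives the same grasp; the last joint's range is limited). The gripper opens to 85 mm and grips with 20 to 120 N. Pads are 22 mm wide; open, the fingers measure 114 mm over their backs; the gripper's body (76 mm by 85 mm) begins 54 mm behind the grasp point. The pads swing forward as they close: fully open they stand 13 mm farther back than shut.
Start: joints at [1.169, 0.527, 1.433, -0, 1.181, -0.178], TCP at [0.139, 0.609, 0.214] pointing down, gripper open.
Joint ranges: [-3.08, 3.08], [-0.75, 2.2], [0.22, 2.44], [-1.43, 4.57], [0, 2.65], [-2.85, 2.85]. Speed limits (rad/s): [2.79, 2.79, 3.14, 3.14, 3.14, 3.14].

## Interface

Orientations are given as a unit quaternion [w, x, y, z].
In Python, from workcell import robot gives the robot as it stands.
- The arm moves only by the shell command python3 -m jog 'ROWS' [FORCE]. ROWS is JSON, a list of rows, each a list of 7 numbers: the shift along the tool's x, y, z in cm, then the turn, a rotation vector about the tool's x, y, z in rad, then the gripper command: -1 is shut, 1 is fully open, values between are in proportion. A call has 1 to 20 rows; each row is the pose to reach, as a shift and turn from the pose commanded when the call began, along the tool's axes at that moment; what a row does not reach only later rows make up. A row lasts 1/8 s, in which the tool goes at most 62.5 mm and 10.7 degrees, less where a joint would pass 70% of its speed; a pose out of reach is approached as far as the arm can. A call with a gripper value outside its range is refused whole. The fingers move at their own pace and stop on an object; FORCE is the grip in N (left out, the last holds). Time passes only in rows, so rows that repeat a pose let the fingers close. It gives the time, the measured TCP pose, the force, the opening and the grip force at its end, in the units of the state.
- robot.sense(): the state, without advancing time (a new reading comes with each control period).
- robot.read_camera(name): name is "scene" or "top" or "wrist"; returns the picture (384x512x3 uint8, red, green, blue); there is no depth.
- robot.camera_params(name): a dict with "K" (3x3 intrinsics, pixels), "camera_from_world" (4x4, takes a point from world to camera coordinates). Camera axes: x right, y up, looking along -z (the intrinsics and any distortion apply to the point x, -y, -z); pixel columns grow to the right and rows downward; lengths in m; the calibration is good to about 2 mm. A picture is of the moment at which its call begins: read the wrist's pose just before it. camera_params takes no time and is no camera call; for the wrist camera it gives the pose at the moment of the call.
- robot.job_done(): hands the job in; it is judged then, once.
The state is a dict: "t": time; "joint_pos": joint angles; "joint_velocities": joint speeds; "joint_efforts": joint torques, N m; "tcp_pos": TCP position; "tcp_rot": TCP orientation; "wrist_force": force on the tool from outside, world axes, zero at the start; "ft_torque": the same for the moment, N m; "opening": finger opening in m; "finger_force": force on a finger pad.
Only numpy, scipy, OpenCV 4.12 (cv2) and the standard library are available. Lean on these libraries where they do the work, as an engineer would, in place of code of your own. Each camera call takes 0.05 s, during which the arm holds its last target. There are 200 camera calls.

## Task

The condiment tray has been rolled out on its runners and its kick-down stop lever is down, barring the way back. Flick the lever fully up, push the tray fully home to its back stop, then press the lever all the way down again so that it locks the tray there. The salt shaker and spice jar must stay standing on the tray, and the drinking glass must be left standing where it is.

Things in the scene. Friction and masses are not known exactly. Their poses are not given: they have to be found in the camera images.
- runner: Fixed wooden runner base, 250 (x) x 170 (y) x 10 mm, with two aluminium runners, a back stop, and an outrigger on its right (-y) side, to 160 mm off the middle line, that carries the lever. Origin: centre of its underside on the worktop. +x: the way the tray rolls home (away from the robot), +y left, z up; yaw about -0.45 to 0 rad.
- tray (a joint): Travel of the wooden tray along the runner's +x, m: 0 = right out toward the robot, 0.09 = fully home at the back stop; starts at 0 to 0.03. About 1.5 N of friction; stays where it is left. With the lever down it is barred at about 0.04; the lever goes fully down again only when the tray is past about 0.083.
- tray_front (a point): Front face (robot's side) of the tray's upright front board, mid width, 63 mm above the worktop; axes as the runner's. Board 150 wide, 9 thick, from 18 to 78 mm above the worktop; push anywhere on it. Tray 150 x 150 mm, inner floor at 24 mm, other rims to 42 mm above the worktop. A steel lug at its right front corner, 20 mm ahead of the board and below 40 mm, runs against the lever's pawl.
- lever (a joint): Angle of the steel kick-down stop lever, rad: 0 = fully down (locked), 0.95 = fully up (released), rising as the bar goes up and away from the robot; starts within 0.05 of fully down. Friction of about 0.15 N m (2 N at the bar) holds it where it is left; no spring. Fully up it stands nearly upright, so it must first be tipped back toward the robot before it can be pressed down.
- lever_bar (a point): Centre of the lever's rubber cross bar at its free end: round, 14 mm thick, 66 mm long along the runner's y, 90 mm from the hinge on the robot's side. Down: 78 mm before the hinge (runner's -x), 82 mm above the worktop. Fully up: 9 mm before the hinge, 126 mm above the worktop. A flat arm 10 mm wide joins its middle to the hinge.
- lever_hinge (a point): Fixed hinge point of the lever, at x = -25, y = -126 mm of the runner, 37 mm above the worktop; the hinge axis runs along the runner's y.
- salt_mid (a point): Centre (45 mm above its foot) of the loose salt shaker, 44 mm wide, 90 mm high, standing on the right half or middle of the tray; z up.
- spice_mid (a point): Centre (52 mm above its foot) of the loose spice jar, 41 mm wide, 105 mm high, standing on the left half of the tray; z up.
- glass_mid (a point): Centre (46 mm above its foot) of a loose clear drinking glass, 78 mm wide, 93 mm high, on the worktop to the right of the lever; leave alone; z up.

How it is judged:
By the outcome, as a careful person would: the job done as asked, in the order asked, and still so for the second after the job is handed in, with the robot touching nothing.
It also fails if it takes over 58 s, if anything falls off the work surface, if the arm or the gripper's body presses on something with over 40 N, if the wrist force passes 120 N, or if a joint passes its speed limit or range.

## Working session

There is one attempt and no reset: what is moved stays moved. The work goes in short steps, Python scripts to look and compute and a shell command to move; the robot and the scene stay as the last step left them, time stands still between calls to the robot, and variables do not carry over. Pictures are saved under pics/ and viewed, at most 10 in all, crops included, and the job is handed in when it is done.

```bash
mkdir -p pics
python3 - <<'E'
from workcell import robot
import cv2,json
for n in("scene","top"):
    cv2.imwrite(f"pics/{n}1.png",robot.read_camera(n)[:,:,::-1])
    p=robot.camera_params(n);print(n,p)
s=robot.sense();print(s)
E
ls
```

```text
scene {'K': array([[368.32168279,   0.        , 261.18577901],
       [  0.        , 368.32168279, 188.98191193],
       [  0.        ,   0.        ,   1.        ]]), 'camera_from_world': array([[-0.9157738 , -0.4014884 , -0.01286156,  0.27580238],
       [ 0.3074138 , -0.72108536,  0.62091277, -0.43031596],
       [-0.25856355,  0.56466182,  0.78377415, -0.58596983],
       [ 0.        ,  0.        ,  0.        ,  1.        ]])}
top {'K': array([[393.8384998 ,   0.        , 259.27112418],
       [  0.        , 393.8384998 , 193.67751385],
       [  0.        ,   0.        ,   1.        ]]), 'camera_from_world': array([[-0.01277293, -0.99989637,  0.0066407 , -0.36104396],
       [ 0.9980039 , -0.01233742,  0.06193546, -0.46181018],
       [-0.06184712,  0.00741855,  0.99805806, -0.89277991],
       [ 0.        ,  0.        ,  0.        ,  1.        ]])}
{'t': 0.1, 'joint_pos': array([ 1.16850460e+00,  5.28390122e-01,  1.43376215e+00,  1.81874341e-05,
        1.18141188e+00, -1.78480838e-01]), 'joint_velocities': array([-1.07429970e-03, -2.37597175e-03, -2.70162349e-03,  1.57899156e-03,
        1.27909637e-05, -5.96950419e-04]), 'joint_efforts': array([-1.87444975e-04, -4.43307710e+01, -1.78585678e+01, -2.75452039e-04,
        3.86266431e-03,  1.95351379e-05]), 'tcp_pos': array([0.13840324, 0.60879218, 0.21272494]), 'tcp_rot': array([-2.90299298e-04,  1.11675411e-01,  9.93744248e-01, -9.42070546e-04]), 'wrist_force': array([-0.05467755,  0.15274733, -0.12243675]), 'ft_torque': array([0.02235368, 0.01343913, 0.02752776]), 'finger_force': 0.0, 'opening': 0.08532688649004255}
pics
```

View pics/scene1.png

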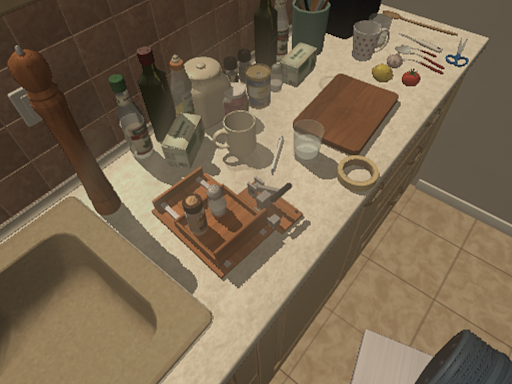

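View pics/top1.png

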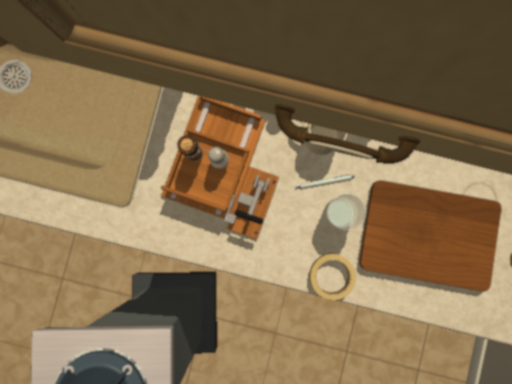

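The scene view shows the tray around (210,215), the lever bar (dark) at about (275,193) and the glass at (308,140). The top view shows the lever bar at (248,216), hinge near (262,190), salt (218,157), spice (189,148) and the glass at (345,212). An upper cabinet overhangs the far edge. I'll zoom in on both views.

Run:
```python
import cv2,numpy as np
a=cv2.imread("pics/top1.png")[85:245,150:280]; b=cv2.imread("pics/scene1.png")[155:285,145:315]
a=cv2.resize(a,None,fx=3.7,fy=3.7,interpolation=cv2.INTER_CUBIC)
b=cv2.resize(b,None,fx=1.8,fy=1.8,interpolation=cv2.INTER_CUBIC)
c=np.zeros((592,a.shape[1]+b.shape[1],3),np.uint8);c[:a.shape[0],:a.shape[1]]=a;c[:b.shape[0],a.shape[1]:]=b
cv2.imwrite("pics/crop1.png",c);print(c.shape,a.shape)
```

```text
(592, 787, 3) (592, 481, 3)
```

View pics/crop1.png

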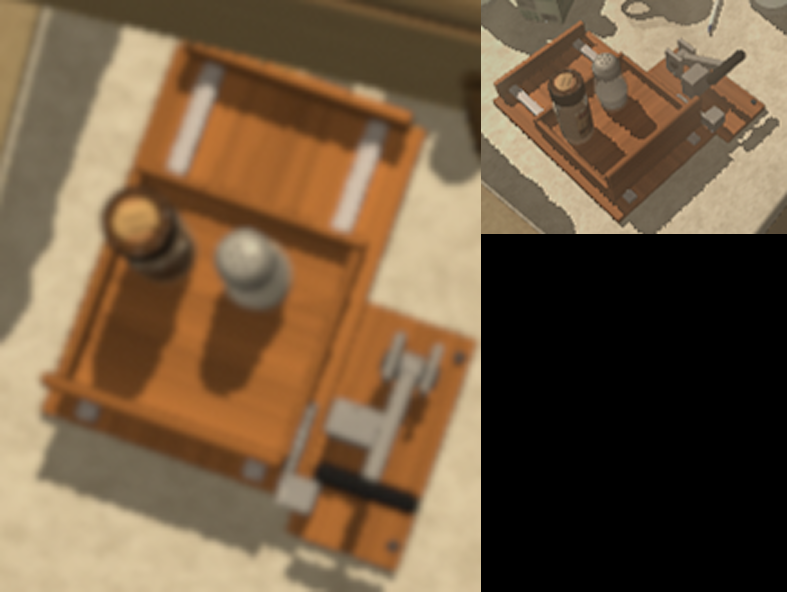

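The crop shows the bar ends at (322,473)/(414,503), the front board's top front edge from (45,380) to (287,468), the hinge at (410,360), salt top (245,250) and spice top (137,222).

```bash
cat > h.py <<'E'
import numpy as np
def ray(p,u,v,z):
    T=np.array(p["camera_from_world"]);R=T[:3,:3];t=T[:3,3];K=p["K"]
    d=R.T@np.array([(u-K[0,2])/K[0,0],-(v-K[1,2])/K[1,1],-1]);c=-R.T@t
    return c+d*(z-c[2])/d[2]
def proj(p,w):
    T=np.array(p["camera_from_world"]);q=T[:3,:3]@np.array(w)+T[:3,3];K=p["K"]
    return K[0,2]-K[0,0]*q[0]/q[2],K[1,2]+K[1,1]*q[1]/q[2]
E
python3 - <<'E'
from workcell import robot
from h import *
np.set_printoptions(precision=4,suppress=True)
p=robot.camera_params("top");s=robot.camera_params("scene")
f=lambda u,v,z:ray(p,150+u/3.7,85+v/3.7,z)
a,b=f(322,473,.082),f(414,503,.082)
print("bar",(a+b)/2,np.linalg.norm(a-b),"yaw",np.arctan2(b[0]-a[0],-(b[1]-a[1])))
c,d=f(45,380,.078),f(287,468,.078)
print("board",(c+d)/2,np.linalg.norm(c-d),"yaw",np.arctan2(d[0]-c[0],-(d[1]-c[1])))
g,h=f(475,345,.01),f(395,575,.01)
print("outr",g,h,"yaw",np.arctan2(g[1]-h[1],g[0]-h[0]))
print("salt",f(245,250,.114),"spice",f(137,222,.129),"glass",ray(p,345,212,.093),"hinge",f(410,360,.04))
sc=lambda u,v,z:ray(s,145+(u-481)/1.8,155+v/1.8,z)
print("scene bar ends",sc(742,54,.082),sc(709,78,.082))
E
```

```text
bar [ 0.4039 -0.3448  0.082 ] 0.05568871023194827 yaw -0.32735459699811953
board [ 0.4424 -0.2281  0.078 ] 0.14948851133137733 yaw -0.36074702159864874
outr [ 0.493  -0.4118  0.01  ] [ 0.3498 -0.3597  0.01  ] yaw -0.34887580221645326
salt [ 0.5374 -0.2782  0.114 ] spice [ 0.551  -0.2205  0.129 ] glass [ 0.4115 -0.5463  0.093 ] hinge [ 0.4813 -0.3704  0.04  ]
scene bar ends [ 0.3918 -0.3716  0.082 ] [ 0.4154 -0.3205  0.082 ]
```

```bash
cat >> h.py <<'E'
from scipy.spatial.transform import Rotation as Ro
def toolR(s): q=s["tcp_rot"]; return Ro.from_quat([q[1],q[2],q[3],q[0]])
def shift(s,w): return toolR(s).inv().apply(np.array(w)-s["tcp_pos"])*100
E
python3 - <<'E'
from workcell import robot
from h import *
np.set_printoptions(precision=2,suppress=True)
s=robot.sense();sc=robot.camera_params("scene")
print("mill base",ray(sc,105,205,0),"bottle",ray(sc,140,150,0))
print(toolR(s).as_matrix(), s["tcp_pos"])
tgt=np.array([.397,-.3636,.2])
n=20
for i in range(1,n+1):
    f=i/n; a=np.radians(77.2+f*(-42.5-77.2)); r=np.interp(f,[0,.25,.8,1],[.624,.48,.48,.538]); z=.25
    print(i,shift(s,[r*np.cos(a),r*np.sin(a),z]),round(min(1.0,f)*1.69,2))
E
```

```text
mill base [ 0.81 -0.2   0.  ] bottle [ 0.84 -0.39 -0.  ]
[[-0.98  0.22 -0.  ]
 [ 0.22  0.98 -0.  ]
 [ 0.   -0.   -1.  ]] [0.14 0.61 0.21]
1 [-6.2  -3.24 -3.72] 0.08
2 [-11.74  -7.03  -3.72] 0.17
3 [-16.57 -11.29  -3.71] 0.25
4 [-20.64 -15.93  -3.7 ] 0.34
5 [-23.94 -20.83  -3.7 ] 0.42
6 [-28.15 -23.55  -3.69] 0.51
7 [-32.05 -26.7   -3.69] 0.59
8 [-35.61 -30.23  -3.68] 0.68
9 [-38.77 -34.12  -3.68] 0.76
10 [-41.51 -38.31  -3.67] 0.84
11 [-43.8  -42.77  -3.66] 0.93
12 [-45.61 -47.44  -3.65] 1.01
13 [-46.93 -52.28  -3.64] 1.1
14 [-47.73 -57.23  -3.63] 1.18
15 [-48.02 -62.23  -3.62] 1.27
16 [-47.78 -67.24  -3.61] 1.35
17 [-48.43 -72.49  -3.6 ] 1.44
18 [-48.5  -77.92  -3.59] 1.52
19 [-47.95 -83.47  -3.58] 1.61
20 [-46.76 -89.08  -3.57] 1.69
```

```bash
python3 -m jog '[[-6.2,-3.2,-3.7,0,0,0.08,0],[-11.7,-7,-3.7,0,0,0.17,0],[-16.6,-11.3,-3.7,0,0,0.25,0],[-20.6,-15.9,-3.7,0,0,0.34,0],[-23.9,-20.8,-3.7,0,0,0.42,0],[-28.1,-23.5,-3.7,0,0,0.51,0],[-32,-26.7,-3.7,0,0,0.59,0],[-35.6,-30.2,-3.7,0,0,0.68,0],[-38.8,-34.1,-3.7,0,0,0.76,0],[-41.5,-38.3,-3.7,0,0,0.84,0],[-43.8,-42.8,-3.7,0,0,0.93,0],[-45.6,-47.4,-3.7,0,0,1.01,0],[-46.9,-52.3,-3.6,0,0,1.1,0],[-47.7,-57.2,-3.6,0,0,1.18,0],[-48,-62.2,-3.6,0,0,1.27,0],[-47.8,-67.2,-3.6,0,0,1.35,0],[-48.4,-72.5,-3.6,0,0,1.44,0],[-48.5,-77.9,-3.6,0,0,1.52,0],[-47.9,-83.5,-3.6,0,0,1.61,0],[-46.8,-89.1,-3.6,0,0,1.69,0]]' && python3 -m jog '[[0,0,0,0,0,0,0],[0,0,0,0,0,0,0]]'
python3 - <<'E'
from workcell import robot
import cv2
p=robot.camera_params("wrist");cv2.imwrite("pics/wrist1.png",robot.read_camera("wrist")[:,:,::-1])
import numpy as np;np.savez("w1.npz",**{k:np.array(p[k]) for k in("K","camera_from_world")})
E
```

```text
t: 2.6
tcp_pos: [0.3965, -0.3648, 0.2492]
tcp_rot: [-0.0, 0.818, 0.575, 0.0]
wrist_force: [0.7, -0.4, -0.2]
opening: 0.0429
finger_force: 0.0
t: 2.85
tcp_pos: [0.3969, -0.3625, 0.2491]
tcp_rot: [-0.001, 0.818, 0.576, 0.0]
wrist_force: [0.3, 1.5, -0.2]
opening: 0.0426
finger_force: 0.0
```

View pics/wrist1.png

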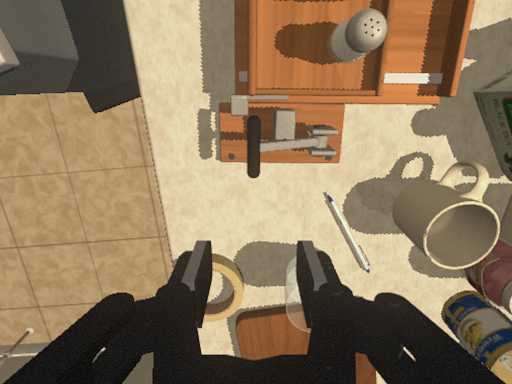

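The wrist view shows the bar running from (254,116) to (253,177), the hinge at about (322,142) and the front board's top edge near x=252, rows 0–96. The glass is below, at (300,285).

Run:
```python
from workcell import robot
from h import *
np.set_printoptions(precision=4,suppress=True)
p=dict(np.load("w1.npz"));s=robot.sense()
a,b=ray(p,254,116,.082),ray(p,253,177,.082);c=(a+b)/2
print("bar",c,np.linalg.norm(a-b),np.arctan2(b[0]-a[0],-(b[1]-a[1])))
o1,o2=ray(p,219,162,.01),ray(p,339,163,.01);print("outr",o1,o2,np.arctan2(o2[1]-o1[1],o2[0]-o1[0]))
ex=np.array([.939,-.343,0]);ey=np.array([.343,.939,0])
print("hinge est",c+.078*ex, ray(p,322,142,.045))
g=c-.02*ey;g[2]=.074
print("grip tcp",g,"shift",shift(s,g))
print(toolR(s).as_matrix())
```

```text
bar [ 0.403  -0.3437  0.082 ] 0.06432108412414378 -0.35964311958521467
outr [ 0.3497 -0.3595  0.01  ] [ 0.4958 -0.413   0.01  ] -0.3511684479249558
hinge est [ 0.4763 -0.3705  0.082 ] [ 0.4774 -0.371   0.045 ]
grip tcp [ 0.3962 -0.3625  0.074 ] shift [-0.1157 -0.0534 17.5172]
[[ 0.3355  0.942  -0.0007]
 [ 0.942  -0.3355  0.0018]
 [ 0.0014 -0.0013 -1.    ]]
```

```bash
python3 -m jog '[[0,0,5,0,0,0,0],[0,0,10,0,0,0,0],[0,0,14,0,0,0,0],[0,0,16,0,0,0,0],[0,0,17.4,0,0,0,0],[0,0,17.4,0,0,0,0],[0,0,17.4,0,0,0,-0.4],[0,0,17.4,0,0,0,-1],[0,0,17.4,0,0,0,-1],[0,0,17.4,0,0,0,-1],[0,0,17.4,0,0,0,-1],[0,0,17.4,0,0,0,-1]]' 20
```

```text
t: 4.4
tcp_pos: [0.3972, -0.3633, 0.0756]
tcp_rot: [-0.0, 0.817, 0.576, 0.0]
wrist_force: [0.8, 0.2, -0.4]
opening: -0.0001
finger_force: 0.0
```

Run:
```python
from workcell import robot
import cv2,numpy as np
a=robot.read_camera("wrist")[:,:,::-1];b=robot.read_camera("scene")[130:290,160:340,::-1]
b=cv2.resize(b,None,fx=2.2,fy=2.2)
a=cv2.resize(a,(400,300));c=np.zeros((352,796,3),np.uint8);c[:300,:400]=a;c[:,400:]=b
cv2.imwrite("pics/c2.png",c)
```

```text
(no output)
```

View pics/c2.png

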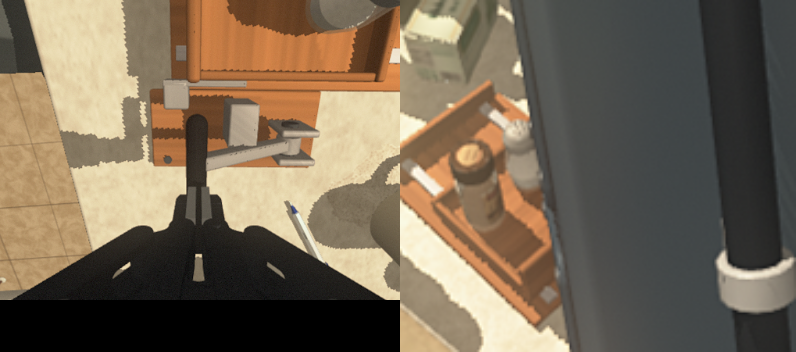

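The view shows the shut fingers at (197,195) lined up with the bar but seeming to start at its outer end. I'll check this by projection.

Run:
```python
from workcell import robot
from h import *
np.set_printoptions(precision=4,suppress=True)
s=robot.sense();p=robot.camera_params("wrist");k=400/512
R=toolR(s);T=s["tcp_pos"]
P=lambda w:np.array(proj(p,w))*k
for n,o in dict(tcp=[0,0,0],tip=[0,0,.011],tipin=[.011,0,.011],grasp=[0,0,-.008]).items(): print(n,P(T+R.apply(o)))
c=np.array([.403,-.3437,.082]);ey=np.array([.343,.939,0])
for d in(.033,0,-.033):print(d,P(c+d*ey), P(c+d*ey+[0,0,.007]))
C=p["camera_from_world"];print("cam",-C[:3,:3].T@C[:3,3],-C[2,:3])
u=np.array([[197,118],[197,187],[292,147]])/k
for q in u: print([ray(p,*q,z) for z in(.082,.05)])
```

```text
tcp [198.0969 185.9796]
tip [198.1127 179.3326]
tipin [198.1146 166.0392]
grasp [198.0841 191.3231]
0.033 [196.7001 114.4878] [196.6234 116.6727]
0 [196.4301 163.1952] [196.3473 167.2643]
-0.033 [196.1926 206.0519] [196.1057 211.5415]
cam [ 0.4251 -0.2856  0.2359] [-0.1082 -0.3022 -0.9471]
[array([ 0.4137, -0.3149,  0.082 ]), array([ 0.4114, -0.321 ,  0.05  ])]
[array([ 0.3973, -0.3606,  0.082 ]), array([ 0.3916, -0.3762,  0.05  ])]
[array([ 0.466, -0.354,  0.082]), array([ 0.4745, -0.3682,  0.05  ])]
```

Run:
```python
from workcell import robot
import cv2
a=robot.read_camera("wrist")[130:300,170:340,::-1]
cv2.imwrite("pics/c3.png",cv2.resize(a,None,fx=3.5,fy=3.5,interpolation=cv2.INTER_CUBIC))
```

```text
(no output)
```

View pics/c3.png

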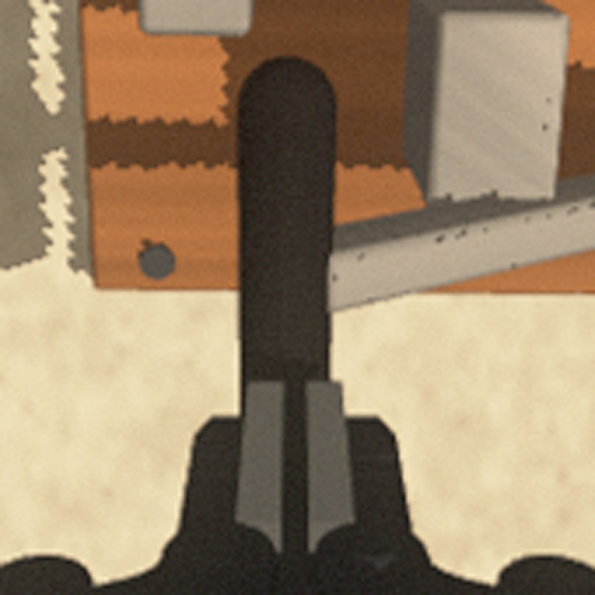

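The crop shows the pads (grey, ending at crop row 380) drawn over the bar, with the bar passing underneath them. The fingers may have shut above the bar. I'll measure the fingertip depth from the earlier wrist picture, where the inner tips are 86 px apart at 43 mm opening.

Run:
```python
from workcell import robot
from h import *
np.set_printoptions(precision=4,suppress=True)
p=dict(np.load("w1.npz"));f=p["K"][0,0];print(p["K"])
C=p["camera_from_world"];T=np.array([.3969,-.3625,.2491])
print("tcp cam",C[:3,:3]@T+C[:3,3],"tip depth from gap",f*.0426/86, "TCP px",proj(p,T))
s=robot.sense();R=toolR(s)
# camera pose in tool frame
cw=-C[:3,:3].T@C[:3,3];print("cam in tool",R.inv().apply(cw-T),"look",R.inv().apply(-C[2,:3]))
for x in(-.011,0,.011):
  for z in(-.03,-.02,-.01,0,.011): print(x,z,proj(p,T+R.apply([x,0.0213,z])))
print(s)
```

```text
[[315.682    0.     253.8358]
 [  0.     315.682  190.8928]
 [  0.       0.       1.    ]]
tcp cam [-0.0001 -0.0267 -0.1783] tip depth from gap 0.15637273537433927 TCP px (np.float64(253.67966386539047), np.float64(238.09484098536217))
cam in tool [ 0.0822  0.0003 -0.1604] look [-0.3196 -0.0015  0.9476]
-0.011 -0.03 (np.float64(297.4016877665443), np.float64(286.98492662674136))
-0.011 -0.02 (np.float64(294.8972420884097), np.float64(275.19739887686694))
-0.011 -0.01 (np.float64(292.66824089343174), np.float64(264.7062895389029))
-0.011 0 (np.float64(290.67161178863284), np.float64(255.3088723042227))
-0.011 0.011 (np.float64(288.7026931124766), np.float64(246.04187812061465))
0 -0.03 (np.float64(298.42344863897165), np.float64(267.2805819955835))
0 -0.02 (np.float64(295.80297083925626), np.float64(256.40487088673945))
0 -0.01 (np.float64(293.47670150503654), np.float64(246.75020667127197))
0 0 (np.float64(291.39772678507654), np.float64(238.12188382902784))
0 0.011 (np.float64(289.35201620126827), np.float64(229.63161639603538))
0.011 -0.03 (np.float64(299.49430486488757), np.float64(246.6294485501023))
0.011 -0.02 (np.float64(296.749572865844), np.float64(236.76428305784748))
0.011 -0.01 (np.float64(294.3195542912666), np.float64(228.03026625918932))
0.011 0 (np.float64(292.15305607847176), np.float64(220.24339912048725))
0.011 0.011 (np.float64(290.02599348733366), np.float64(212.59827220781386))
{'t': 4.55, 'joint_pos': array([-0.9484,  0.6187,  1.7668,  0.    ,  0.7562, -0.6054]), 'joint_velocities': array([ 0.0003,  0.0022, -0.0004,  0.0001,  0.0012,  0.0008]), 'joint_efforts': array([ -0.0045, -40.8034, -10.3858,  -0.0004,   0.0011,   0.    ]), 'tcp_pos': array([ 0.3972, -0.3632,  0.0756]), 'tcp_rot': array([-0.0001,  0.8174,  0.5761,  0.    ]), 'wrist_force': array([-0.3071, -0.0512, -0.2276]), 'ft_torque': array([0.0097, 0.0032, 0.0389]), 'finger_force': 0.0, 'opening': 9.288538111302921e-05}
```

The gap and row both put the fingertips about 2 cm short of the nominal position, so the fingers shut above the bar. I'll go up, open, descend about 2.8 cm deeper and grip. That stays clear of the base under either geometry.

```bash
python3 -m jog '[[0,0,-2,0,0,0,-1],[0,0,-2,0,0,0,0],[0,0,-2,0,0,0,0],[0,0,-2,0,0,0,0],[0,0,-2,0,0,0,0],[0,0,0,0,0,0,0],[0,0,1.5,0,0,0,0],[0,0,2.7,0,0,0,0],[0,0,2.7,0,0,0,0],[0,0,2.7,0,0,0,-0.5],[0,0,2.7,0,0,0,-1],[0,0,2.7,0,0,0,-1],[0,0,2.7,0,0,0,-1],[0,0,2.7,0,0,0,-1]]' 20
```

```text
t: 6.3
tcp_pos: [0.3957, -0.3627, 0.049]
tcp_rot: [-0.001, 0.817, 0.576, -0.001]
wrist_force: [-4.7, -1.5, 0.4]
opening: 0.013
finger_force: 20.0
```

The bar is gripped (13 mm, 20 N). I'll swing it up along its arc.

```bash
python3 -m jog '[[0,0.5,-0.75,0,0,0,-1],[0,1.05,-1.45,0,0,0,-1],[0,1.7,-2.1,0,0,0,-1],[0,2.35,-2.7,0,0,0,-1],[0,3.1,-3.2,0,0,0,-1],[0,3.9,-3.6,0,0,0,-1],[0,4.75,-3.95,0,0,0,-1],[0,5.6,-4.25,0,0,0,-1],[0,6.5,-4.4,0,0,0,-1],[0,6.9,-4.45,0,0,0,-1],[0,7.2,-4.5,0,0,0,-1],[0,7.2,-4.5,0,0,0,-1],[0,7.2,-4.5,0,0,0,-1]]'
```

```text
t: 7.92
tcp_pos: [0.4598, -0.3859, 0.0939]
tcp_rot: [-0.005, 0.817, 0.577, -0.003]
wrist_force: [-13.9, 0.1, 8.8]
opening: 0.0129
finger_force: 20.7
```

The lever is against its up stop (14 N reaction). I'll release it, rise, and move round to the front of the tray board.

```bash
python3 -m jog '[[0,-0.3,0,0,0,0,-0.4],[0,-0.3,0,0,0,0,0],[0,-0.3,0,0,0,0,0],[0,-0.3,0,0,0,0,0],[0,-0.3,-3,0,0,0,0],[0,-0.3,-7,0,0,0,0],[2,-4,-7,0,0,0,-0.5],[6,-8,-7,0,0,0,-1],[10,-12,-7,0,0,0,-1],[14,-13,-7,0,0,0,-1],[14,-13,-7,0,0,0,-1]]'
python3 - <<'E'
from workcell import robot
from h import *
import cv2
np.set_printoptions(precision=4,suppress=True)
s=robot.sense()
ex=np.array([.939,-.343,0]);F=np.array([.4424,-.2281,0])
print(s["tcp_pos"],"pre-push shift",shift(s,F-.04*ex+[0,0,.032]),toolR(s).as_matrix())
a=robot.read_camera("top")[85:245,140:380,::-1]
cv2.imwrite("pics/c4.png",cv2.resize(a,None,fx=3.3,fy=3.3,interpolation=cv2.INTER_CUBIC))
E
```

```text
t: 9.3
tcp_pos: [0.3889, -0.2089, 0.1637]
tcp_rot: [-0.001, 0.816, 0.577, -0.0]
wrist_force: [0.5, 0.1, -0.4]
opening: 0.0
finger_force: 0.0
[ 0.3889 -0.2089  0.1637] pre-push shift [ 0.0032  1.7013 13.1696] [[ 0.3332  0.9429 -0.0011]
 [ 0.9429 -0.3332  0.0014]
 [ 0.001  -0.0015 -1.    ]]
```

View pics/c4.png

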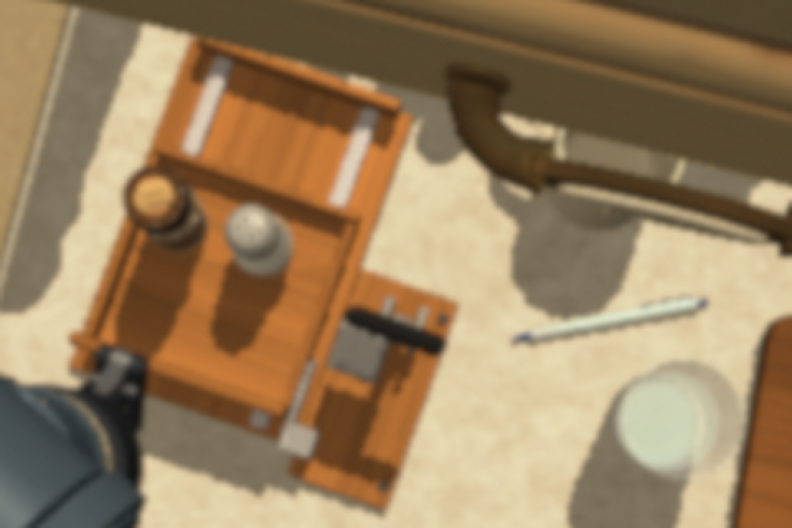

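The lever is up: the bar is at (397,332), right over the hinge. Shakers and glass are standing. Now I'll lower in front of the board and push gently.

```bash
python3 -m jog '[[0,0,4,0,0,0,-1],[0,0,8,0,0,0,-1],[0,0,11,0,0,0,-1],[0,0,13,0,0,0,-1],[0,1,13,0,0,0,-1],[0,2,13,0,0,0,-1],[0,2.5,13,0,0,0,-1],[0,3,13,0,0,0,-1],[0,3.4,13,0,0,0,-1],[0,3.8,13,0,0,0,-1],[0,4.2,13,0,0,0,-1],[0,4.6,13,0,0,0,-1],[0,5.1,13,0,0,0,-1],[0,5.6,13,0,0,0,-1],[0,6.1,13,0,0,0,-1],[0,6.6,13,0,0,0,-1],[0,7.1,13,0,0,0,-1],[0,7.6,13,0,0,0,-1],[0,8.1,13,0,0,0,-1],[0,8.6,13,0,0,0,-1]]'
```

```text
t: 11.85
tcp_pos: [0.471, -0.2411, 0.0336]
tcp_rot: [0.0, 0.817, 0.576, -0.0]
wrist_force: [-1.6, -1.1, -0.3]
opening: 0.0002
finger_force: 0.9
```

```bash
python3 -m jog '[[0,0.5,0,0,0,0,-1],[0,1,0,0,0,0,-1],[0,1.5,0,0,0,0,-1],[0,2,0,0,0,0,-1],[0,2.4,0,0,0,0,-1],[0,2.7,0,0,0,0,-1]]'; python3 -m jog '[[0,0.25,0,0,0,0,-1],[0,0.5,0,0,0,0,-1],[0,0.5,0,0,0,0,-1]]'
```

```text
t: 12.6
tcp_pos: [0.4964, -0.25, 0.0336]
tcp_rot: [0.0, 0.817, 0.576, 0.0]
wrist_force: [-1.9, -0.6, 0.5]
opening: 0.0001
finger_force: 0.8
t: 12.98
tcp_pos: [0.4986, -0.2507, 0.0336]
tcp_rot: [-0.002, 0.817, 0.576, -0.001]
wrist_force: [-6.3, -1.1, 3.0]
opening: -0.0002
finger_force: 3.0
```

```bash
python3 -m jog '[[0,0.2,0,0,0,0,-1],[0,0.4,0,0,0,0,-1],[0,0.4,0,0,0,0,-1]]'
```

```text
t: 13.35
tcp_pos: [0.4985, -0.2505, 0.0336]
tcp_rot: [-0.006, 0.817, 0.577, -0.003]
wrist_force: [-14.5, -0.7, 9.2]
opening: -0.0004
finger_force: 6.9
```

The tray is hard against its back stop: no motion while the force rose to 14 N. I'll back off, rise, and go above the lever bar.

```bash
python3 -m jog '[[0,-0.6,0,0,0,0,-1],[0,-1.5,0,0,0,0,-1],[0,-3,0,0,0,0,-1],[0,-5,-2,0,0,0,-1],[0,-5,-7,0,0,0,-1],[0,-5,-12,0,0,0,-1],[0,-5,-14.5,0,0,0,0],[-4,-5,-14.5,0,0,0,0],[-8,-5,-14.5,0,0,0,0],[-12,-4,-14.5,0,0,0,0],[-14,-2,-14.5,0,0,0,0],[-14,-2,-14.5,0,0,0,0],[-14,-2,-14.5,0,0,0,0]]'
python3 - <<'E'
from workcell import robot
from h import *
import cv2
np.set_printoptions(precision=4,suppress=True)
s=robot.sense()
print(s["tcp_pos"],"shift to release pose",shift(s,[.4598,-.3859,.0939]))
p=robot.camera_params("wrist")
ex=np.array([.939,-.343,0]);ey=np.array([.343,.939,0]);b=np.array([.4765,-.3705,.126])-.009*ex
print([proj(p,b+d*ey) for d in(.033,0,-.033)])
cv2.imwrite("pics/c5.png",robot.read_camera("wrist")[:,:,::-1])
E
```

```text
t: 14.98
tcp_pos: [0.4384, -0.3768, 0.1783]
tcp_rot: [-0.001, 0.817, 0.576, 0.0]
wrist_force: [-0.5, 0.3, -0.1]
opening: 0.0424
finger_force: 0.0
[ 0.4384 -0.3768  0.1783] shift to release pose [-0.1439  2.3321  8.4343]
[(np.float64(291.17384147521506), np.float64(132.38217214439868)), (np.float64(289.0214484901323), np.float64(179.64961090863028)), (np.float64(287.0646100670335), np.float64(222.6225907391516))]
```

View pics/c5.png

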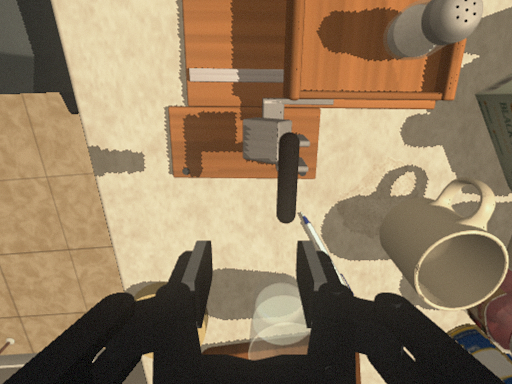

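The bar is exactly where the up position predicts, (288,133–220). The tray is home and the salt is standing. Gripping the bar.

```bash
python3 -m jog '[[-0.1,2.3,0,0,0,0,0],[-0.1,2.35,3,0,0,0,0],[-0.1,2.35,6,0,0,0,0],[-0.1,2.35,8.4,0,0,0,0],[-0.1,2.35,8.4,0,0,0,0],[-0.1,2.35,8.4,0,0,0,-0.5],[-0.1,2.35,8.4,0,0,0,-1],[-0.1,2.35,8.4,0,0,0,-1],[-0.1,2.35,8.4,0,0,0,-1],[-0.1,2.35,8.4,0,0,0,-1]]' 25
```

```text
t: 16.27
tcp_pos: [0.4595, -0.3865, 0.0959]
tcp_rot: [-0.001, 0.817, 0.576, -0.0]
wrist_force: [-4.0, 1.3, 7.0]
opening: 0.013
finger_force: 24.8
```

```bash
python3 -m jog '[[0,-0.45,0.05,0,0,0,-1],[0,-1.3,0.25,0,0,0,-1],[0,-2.2,0.5,0,0,0,-1],[0,-3,0.85,0,0,0,-1],[0,-3.8,1.25,0,0,0,-1],[0,-4.55,1.8,0,0,0,-1],[0,-5.25,2.35,0,0,0,-1],[0,-5.85,3,0,0,0,-1],[0,-6.4,3.7,0,0,0,-1],[0,-6.9,4.45,0,0,0,-1],[0,-7.0,4.7,0,0,0,-1],[0,-7.0,4.7,0,0,0,-1]]'
```

```text
t: 17.77
tcp_pos: [0.3941, -0.3632, 0.0476]
tcp_rot: [-0.0, 0.817, 0.576, -0.0]
wrist_force: [2.3, 1.0, 4.5]
opening: 0.0125
finger_force: 25.8
```

It's down by the geometry. I'll release and press from above with shut fingers to be sure it's on its lower stop.

```bash
python3 -m jog '[[0,0,0,0,0,0,-0.4],[0,0,0,0,0,0,0],[0,0,0,0,0,0,0],[0,0,0,0,0,0,0],[0,0,-3,0,0,0,0],[1,0.1,-6,0,0,0,-0.5],[1.5,0.1,-6,0,0,0,-1],[1.5,0.1,-6,0,0,0,-1],[1.5,0.1,-6,0,0,0,-1],[1.5,0.1,-4,0,0,0,-1],[1.5,0.1,-3,0,0,0,-1],[1.5,0.1,-2.6,0,0,0,-1],[1.5,0.1,-2.6,0,0,0,-1]]'; python3 -m jog '[[0,0,0.3,0,0,0,-1],[0,0,0.3,0,0,0,-1]]'
```

```text
t: 19.4
tcp_pos: [0.4004, -0.3495, 0.0732]
tcp_rot: [-0.0, 0.817, 0.576, -0.0]
wrist_force: [-0.0, -0.5, 0.5]
opening: -0.0002
finger_force: 0.0
t: 19.65
tcp_pos: [0.4009, -0.35, 0.0712]
tcp_rot: [0.001, 0.817, 0.576, -0.0]
wrist_force: [-0.2, 1.0, 2.5]
opening: -0.0001
finger_force: 1.0
```

```bash
python3 -m jog '[[0,0,0.3,0,0,0,-1],[0,0,0.3,0,0,0,-1]]'
```

```text
t: 19.9
tcp_pos: [0.4007, -0.3501, 0.0705]
tcp_rot: [0.001, 0.817, 0.576, -0.0]
wrist_force: [-2.8, 2.3, 20.3]
opening: -0.0001
finger_force: 10.2
```

It's on the hard stop at 20 N. I'll lift clear and check.

```bash
python3 -m jog '[[0,0,-1,0,0,0,-1],[0,0,-5,0,0,0,-1],[0,0,-10,0,0,0,-1],[0,-4,-15,0,0,0,-1],[0,-8,-18,0,0,0,-1],[0,-8,-18,0,0,0,-1],[0,-8,-18,0,0,0,-1]]'
python3 - <<'E'
from workcell import robot
from h import *
import cv2
np.set_printoptions(precision=1,suppress=True)
p=robot.camera_params("wrist")
ex=np.array([.939,-.343,0]);ey=np.array([.343,.939,0]);b=np.array([.403,-.3437,.082])
print("bar pred",[np.array(proj(p,b+d*ey)) for d in(.033,0,-.033)])
a=cv2.resize(robot.read_camera("wrist")[:,:,::-1],(400,300));t=robot.read_camera("top")[85:245,150:380,::-1]
t=cv2.resize(t,(400,278));c=np.zeros((300,800,3),np.uint8);c[:,:400]=a;c[:278,400:]=t
cv2.imwrite("pics/c6.png",c)
E
```

```text
t: 20.78
tcp_pos: [0.3255, -0.3229, 0.2475]
tcp_rot: [0.0, 0.818, 0.576, 0.0]
wrist_force: [0.2, 0.4, 0.7]
opening: -0.0001
finger_force: 0.0
bar pred [array([332.2, 128.3]), array([329.4, 160. ]), array([326.9, 189.6])]
```

View pics/c6.png

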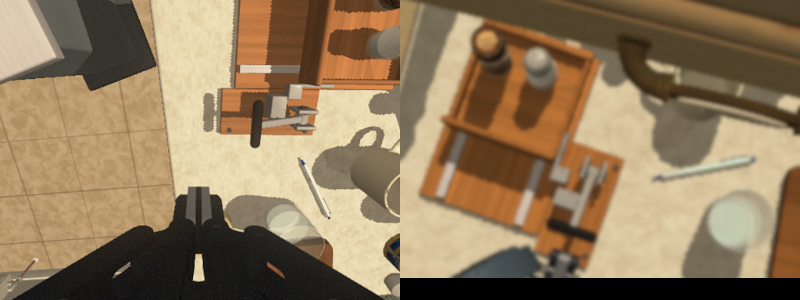

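The picture shows the bar at (257,123), against a predicted (257,125) for fully down. The tray is home with its lug behind the pawl, both shakers are standing, and the glass is still at (740,222) in the right half. Handing in.

```bash
python3 -c "
from workcell import robot
print(robot.job_done())"
```

```text
the job is handed in; nothing more can be done
None
```

Job handed in at about 21 s: I flicked the lever up, pushed the tray home to its back stop and pressed the lever fully down again; in the last picture the salt shaker, spice jar and glass were all still standing.

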